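Stow the butter dish, egg ring and garlic press in the counter tidy

ROBOT

A 7-joint arm with a two-finger parallel gripper is mounted at the origin on the work surface. World frame = base frame: x ahead of the robot, y to its left, z up, the work surface at z = 0. Lengths are in m, angles in rad, forces in N, time in s.
With the tool pointing down it reaches from about 0.4 to 0.925 m from the base axis. Payload 4.1 kg.
Tool frame: the origin (TCP) lies at the very end of the fingers, on their centre line; the grasp point (between the pads) lies 19 mm behind it; z points along the fingers, y is the line along which they close (so a half turn about z gives the same grasp; the last joint's range is limited). The gripper opens to 85 mm and grips with 20 to 120 N. Pads are 22 mm wide; open, the fingers measure 114 mm over their backs; the gripper's body (76 mm by 85 mm) begins 54 mm behind the grasp point. The pads swing forward as they close: fully open they stand 13 mm farther back than shut.
Start: joints at [-1.362, 0.398, 0.045, 1.537, -0.019, 1.207, -0.051], TCP at [0.197, 0.619, 0.231] pointing down, gripper open.
Joint ranges: [-2.82, 2.82], [-0.49, 2.23], [-1.37, 1.46], [0, 2.46], [-1.36, 4.5], [0.23, 2], [-2.94, 2.94]. Speed limits (rad/s): [2.57, 2.57, 3.14, 3.14, 3.14, 3.14, 3.14].

INTERFACE

Orientations are given as a unit quaternion [x, y, z, w].
In Python, from workcell import ctrl gives the robot as it stands. The module is installed in compiled form; this text tells all that it offers.
- The arm moves only by the tool arm_command, never from a script. Its argument "steps" is a list of rows, each a list of 5 numbers: the shift along the tool's x, y, z in m, then the turn about the tool's z in degrees, then the finger opening in m, from 0 to 0.0854. In form: [[tx, ty, tz, yaw, grip], ...]. A call has 1 to 20 rows; each row shifts and turns the commanded pose from where the row before left it, along the tool's axes as they then stand; what a row does not reach is not made up. A row lasts 1/10 s, in which the tool goes at most 50 mm and 8.59 degrees, less where a joint would pass 70% of its speed; a pose out of reach is approached as far as the arm can. A call with a gripper value outside its range is refused whole. The fingers move at their own pace and stop on an object; "squeeze" is the grip in N (left out, the last holds). Time passes only in rows, so rows that do not move let the fingers close. It gives the time, the measured TCP pose, the force, the opening and the grip force at its end, in the units of the state.
- ctrl.sense(): the state, without advancing time (a new reading comes with each control period).
- ctrl.capture(name): name is "scene" or "top"; returns a dict with "frame" (384x512x3 uint8, blue, green, red), "K" (3x3 intrinsics, pixels), "R" (3x3) and "t" (3): a world point X has camera coordinates R X + t. Camera axes: x right, y down, z forward; pixel columns grow to the right and rows downward; lengths in m; the calibration is good to about 2 mm. A picture is of the moment at which its call begins. There is no depth.
- ctrl.close_job(): hands the job in; it is judged then, once.
The state is a dict: "time_s": time; "q": joint angles; "qvel": joint speeds; "effort": joint torques, N m; "eef_pos": TCP position; "tcp_rot": TCP orientation; "contact_force": force on the tool from outside, world axes, zero at the start; "torque": the same for the moment, N m; "opening": finger opening in m; "grip_force": force on a finger pad.
Only numpy, scipy, OpenCV 4.12 (cv2) and the standard library are available. Lean on these libraries where they do the work, as an engineer would, in place of code of your own. Each camera call takes 0.05 s, during which the arm holds its last target. There are 200 camera calls.

TASK

Put the breakfast things away in the low wooden tidy with the open end: first slide the butter dish in along the counter, lid on and level, gently until it sits flat against the tidy's back wall; then put the egg ring and the garlic press in too, in front of the dish. All three must end up wholly inside the tidy, flat on its floor and let go; leave everything else on the counter where it is.

Things in the scene. Friction and masses are not known exactly. Their poses are not given: they have to be found in the camera images.
- tidy: Fixed pale wooden tidy: three walls 40 mm high, 10 mm thick round an inside of 260 (its x) by 270 mm (its y), fourth end open. The counter (z = 0) runs straight in under a flat grey liner, no lip. Origin: centre of the inside at counter level. Mouth at y = -135 mm, back wall's inner face at y = +135, side walls' at x = +-130. Turned up to 9 degrees from the world axes.
- dish: Base of a white ceramic butter dish, 150 mm (its x) by 95 mm (its y), upright outer sides 24 mm high, about 0.4 kg: too wide to grasp, push it by its side. Origin: centre of its underside; z up. The lid rests in a recess of its top, 18 mm above the underside, inside a 4 mm rim.
- lid: Loose lid of the butter dish, white ceramic, 134 mm (its x) by 79 mm (its y), 28 mm high plus a low ridge handle 50 x 12 mm along x that ends 41 mm above the lid's underside (59 mm above the counter as it sits), about 0.22 kg. Origin: centre of its underside. It sits with 3 to 4 mm of play in the dish.
- ring: Silicone egg ring, pale grey, outer diameter 88 mm, inner 72 mm, 18 mm high, open through the middle, about 60 g, with one upright finger tab at its +y side. Origin: centre of the ring's underside; z up.
- ring_tab (a point): Middle of the upper edge of the egg ring's tab, 40 mm above the ring's underside and 39 mm from its centre along the ring's +y. The tab is 26 mm wide (along the ring's x) and 10 mm thick (along its y, the way to pinch it).
- press: Steel garlic press lying flat, 160 mm long along its x, about 0.25 kg. Two closed handle bars, together 34 mm wide (y) and 18 mm high, from x = -80 to +25 mm; the head, 44 mm wide and 30 mm high, from x = +25 to +80 mm. Origin: middle of its length, at the underside, 10 mm from the centre of mass: pinch it there across the handles.
- press_head (a point): Head end of the garlic press (its x = +80 mm), 9 mm above its underside.
- press_tail (a point): Handle end of the garlic press (its x = -80 mm), 9 mm above its underside.
- bowl: Bystander: smoked glass bowl, 156 mm across, 80 mm high. Origin under its centre. Leave it.
- jar: Bystander: small clear jar with steel cap, 54 mm across, 75 mm high. Origin under its centre. Leave it.
- mill: Bystander: dark wooden pepper mill, 52 mm across, 130 mm high. Origin under its centre. Leave it.
Mind the look-alikes: they are no part of the job. What is meant by the ring is not black or orange, and is the smaller of those in its own colour.

How it is judged:
On the way:
1. the butter dish, lid on, is flat against the back wall while the egg ring and the garlic press are still outside (y of dish in the frame of tidy between 0.0795 and 0.135 m and x of dish in the frame of tidy between -0.09 and 0.09 m and y of dish in the frame of tidy above -0.135 m and height (world z) of dish below 0.006 m and angle between the x axis of dish and the x axis of tidy, either way round below 0.09 rad and angle between dish's own z axis and vertical below 0.06 rad and horizontal distance between lid and dish below 0.012 m and z of lid in the frame of dish below 0.024 m and y of each of ring, press in the frame of tidy below -0.135 m), for 0.2 s.
At the end, for the whole second after the job is handed in: Dish in the tidy, level, within 8 mm of the back wall and square to 0.09 rad, lid seated (12 mm sideways, 6 mm up); egg ring flat on the floor, wholly inside the mouth line; garlic press flat, both ends inside (3 mm grace at the mouth for both); all at rest (y of dish in the frame of tidy between 0.0795 and 0.135 m and x of dish in the frame of tidy between -0.09 and 0.09 m and y of dish in the frame of tidy above -0.135 m and height (world z) of each of dish, ring below 0.006 m and angle between the x axis of dish and the x axis of tidy, either way round below 0.09 rad and angle between dish's own z axis and vertical below 0.06 rad and horizontal distance between lid and dish below 0.012 m and z of lid in the frame of dish below 0.024 m and x of ring in the frame of tidy between -0.09 and 0.09 m and y of ring in the frame of tidy between -0.094 and 0.135 m and angle between ring's own z axis and vertical below 0.1 rad and x of press_head in the frame of tidy between -0.135 and 0.135 m and y of press_head in the frame of tidy between -0.138 and 0.135 m and x of press_tail in the frame of tidy between -0.135 and 0.135 m and y of press_tail in the frame of tidy between -0.138 and 0.135 m and height (world z) of each of press_head, press_tail below 0.016 m and linear speed of each of dish, lid, ring, press below 0.02 m/s); the robot touches nothing.
It fails at once if the lid comes off or shifts out of its recess (over 12 mm sideways or 6 mm up) (not (horizontal distance between lid and dish below 0.012 m and z of lid in the frame of dish below 0.024 m)).
It fails at once if the butter dish is tipped by more than 0.15 rad (angle between dish's own z axis and vertical above 0.15 rad).
It fails at once if the butter dish is rammed against the tidy with more than 60 N (contact force between dish and tidy above 60 N).
It fails at once if a bystander is moved by more than 30 mm (distance of any of bowl, jar, mill from where it was at the start of the episode above 0.03 m).
It also fails if it takes over 72 s, if anything falls off the work surface, if the arm or the gripper's body presses on something with over 40 N, if the wrist force passes 120 N, or if a joint passes its speed limit or range.

## Working session

There is one attempt and no reset: what is moved stays moved. The work goes in short steps, Python scripts to look and compute and a tool call to move; the robot and the scene stay as the last step left them, time stands still between calls to the robot, and variables do not carry over. Pictures are saved under pics/ and viewed, at most 10 in all, crops included, and the job is handed in when it is done.

Besides the shell and the picture viewer there is one more tool, called after ">>>" by a JSON object that holds its "name" and its "arguments", one argument or row to a line. arm_command: Moves the arm, as the interface text tells. Its arguments: {"type":"object","properties":{"steps":{"type":"array"},"squeeze":{"type":"number"}},"required":["steps"]}

```bash
mkdir -p pics; cat > h.py <<'E'
import numpy as np, cv2, json
from workcell import ctrl
def cap(n,save=None):
    c=ctrl.capture(n)
    f=np.array(c["frame"]); c={k:np.array(c[k],float) for k in("K","R","t")}; c["f"]=f
    if save: cv2.imwrite("pics/"+save,f)
    return c
def ray(c,u,v,z):
    d=c["R"].T@np.linalg.inv(c["K"])@np.array([u,v,1.]); o=-c["R"].T@c["t"]
    return o+d*(z-o[2])/d[2]
def proj(c,X):
    p=c["K"]@(c["R"]@np.array(X,float)+c["t"]); return p[:2]/p[2]
E
python3 - <<'E'
from h import *
a=cap("top"); b=cap("scene")
import pickle; pickle.dump((a,b),open("c0.pkl","wb"))
cv2.imwrite("pics/top0.png",cv2.resize(a["f"],(800,600),interpolation=cv2.INTER_CUBIC)); cv2.imwrite("pics/scene0.png",cv2.resize(b["f"],(800,600)))
for c in(a,b): print(-c["R"].T@c["t"],c["R"].round(2).tolist(),c["K"][0])
s=ctrl.sense(); print(s["eef_pos"],s["tcp_rot"],s["time_s"])
E
```

```text
[ 0.42792701 -0.14613884  1.10389387] [[-0.02, -1.0, 0.0], [-0.99, 0.02, -0.13], [0.13, -0.0, -0.99]] [407.38988809   0.         261.0925943 ]
[1.31526956 0.38329759 0.66646279] [[-0.58, 0.81, -0.0], [0.45, 0.31, -0.84], [-0.68, -0.49, -0.55]] [407.7924213    0.         252.12814659]
[0.19671663 0.61891829 0.23037409] [ 1.53231466e-01  9.88189931e-01 -8.78491663e-04 -7.58475867e-05] 0.1
```

View pics/top0.png

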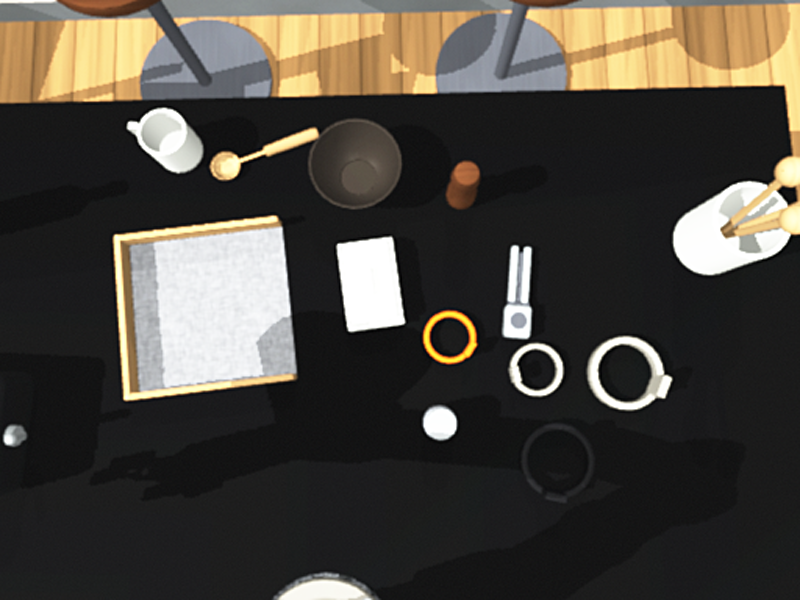

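View pics/scene0.png

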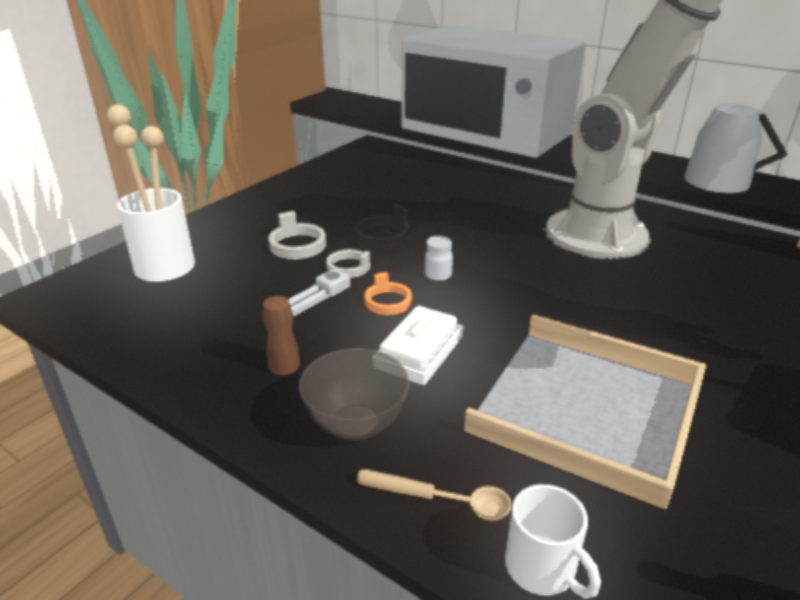

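Top view (800x600): tidy at (205,308) with its mouth to the right, dish at (370,283), press at (518,290) with the head at (517,320). Ring candidates: orange (450,337), pale small (536,370), pale large (627,373), black (557,462). The smaller of the two pale ones, (536,370), fits the description.

```bash
python3 - <<'E'
from h import *
import pickle
a,b=pickle.load(open("c0.pkl","rb"))
f=a["f"]; hsv=cv2.cvtColor(f,cv2.COLOR_BGR2HSV)
k=1/1.5625
def comp(m,u,v,rad=60):
    n,l,st,ce=cv2.connectedComponentsWithStats(m.astype(np.uint8),connectivity=8)
    ys,xs=np.nonzero(l); i=np.argmin((xs-u)**2+(ys-v)**2); j=l[ys[i],xs[i]]
    return (l==j).astype(np.uint8),st[j]
def show(n,m,z):
    c,_=cv2.findContours(m,cv2.RETR_EXTERNAL,cv2.CHAIN_APPROX_NONE); c=max(c,key=cv2.contourArea)
    P=np.array([ray(a,*p[0],z)[:2] for p in c],np.float32)
    r=cv2.minAreaRect(P); 
    print(n,np.round(r[0],4),np.round(r[1],4),round(r[2],2),"corners",cv2.boxPoints(r).round(3).tolist()); return P
wood=(hsv[...,0]>8)&(hsv[...,0]<28)&(hsv[...,1]>70)&(hsv[...,2]>90)
m,st=comp(wood,118*k,300*k); print(st); show("tidy",m,.04)
for e in(3,): 
    c=max(cv2.findContours(m,0,1)[0],key=cv2.contourArea); q=cv2.approxPolyDP(c,e,True)[:,0]; print([(p.tolist(),ray(a,*p,.04)[:2].round(3).tolist()) for p in q])
br=hsv[...,2]>120
m,st=comp(br&(hsv[...,1]<60),370*k,283*k); print(st); show("dish@24",m,.024)
m,st=comp(br,518*k,320*k); print(st); P=show("press@18",m,.02)
m,st=comp(hsv[...,2]>100,513*k,370*k); print(st); show("ring@18",m,.018)
c=max(cv2.findContours(m,0,1)[0],key=cv2.contourArea); print(cv2.minEnclosingCircle(c),cv2.fitEllipse(c))
h=[x for x in cv2.findContours(m,cv2.RETR_CCOMP,1)[0]]
for x in h:
    if len(x)>10: e=cv2.fitEllipse(x); print("ell",e,ray(a,*e[0],.018)[:2])
m2,_=comp(hsv[...,2]>100,590*k,373*k)
c=max(cv2.findContours(m2,0,1)[0],key=cv2.contourArea); print("big",cv2.fitEllipse(c))
A=cv2.resize(f[135:275,250:450],None,fx=4,fy=4,interpolation=cv2.INTER_CUBIC)
cv2.imwrite("pics/crop.png",A)
B=cv2.resize(b["f"][120:215,165:305],None,fx=5,fy=5,interpolation=cv2.INTER_CUBIC); cv2.imwrite("pics/cropb.png",B)
E
```

```text
[ 75 193   5  61  76]
tidy [0.4929 0.332 ] [0.1572 0.0036] 5.8 corners [[0.41499999165534973, 0.32600000500679016], [0.41499999165534973, 0.32199999690055847], [0.5709999799728394, 0.33799999952316284], [0.5709999799728394, 0.34200000762939453]]
[([75, 193], [0.571, 0.339]), ([79, 253], [0.415, 0.324])]
[ 215  151   44   62 2107]
dish@24 [ 0.5942 -0.0848] [0.1554 0.0985] 6.73 corners [[0.5109999775886536, -0.04500000178813934], [0.5230000019073486, -0.14300000667572021], [0.6769999861717224, -0.125], [0.6660000085830688, -0.027000000700354576]]
[322 157  18  60 877]
press@18 [ 0.5752 -0.337 ] [0.0455 0.1603] 87.14 corners [[0.49399998784065247, -0.35600000619888306], [0.6539999842643738, -0.36399999260902405], [0.656000018119812, -0.3179999887943268], [0.4959999918937683, -0.3100000023841858]]
[326 219  35  35 461]
ring@18 [ 0.4413 -0.3634] [0.0885 0.089 ] 42.87 corners [[0.3790000081062317, -0.3610000014305115], [0.4390000104904175, -0.4259999990463257], [0.5040000081062317, -0.3659999966621399], [0.4429999887943268, -0.3009999990463257]]
((342.725341796875, 236.3873291015625), 17.471214294433594) ((342.8066101074219, 236.2180938720703), (33.4384765625, 34.20983123779297), 121.92338562011719)
ell ((342.8066101074219, 236.2180938720703), (33.4384765625, 34.20983123779297), 121.92338562011719) [ 0.44115818 -0.36350601]
ell ((343.0166320800781, 236.13442993164062), (24.52738380432129, 27.224002838134766), 162.32064819335938) [ 0.44136438 -0.36407342]
big ((401.0664978027344, 238.80087280273438), (45.71260452270508, 52.26900863647461), 110.99272918701172)
```

View pics/crop.png

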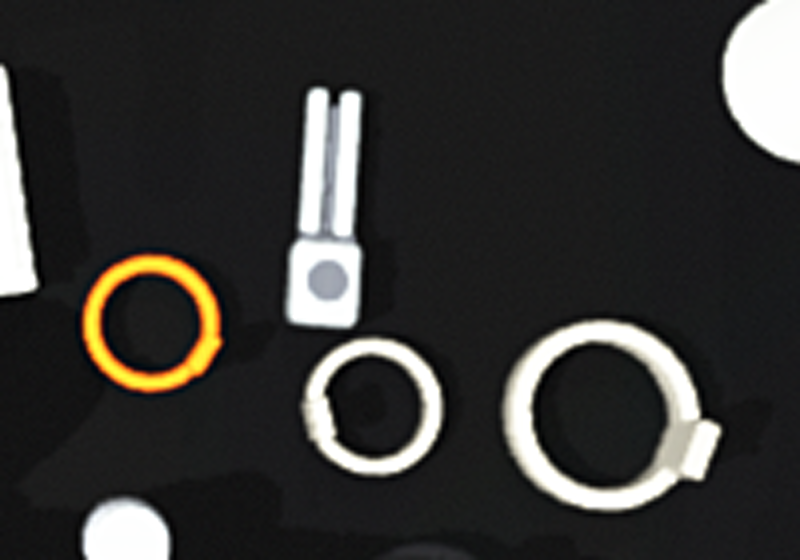

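View pics/cropb.png

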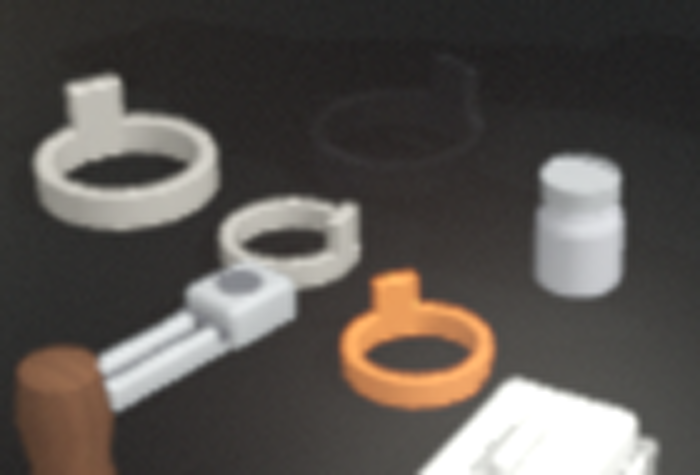

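The enlarged crop confirms the ring: the small pale one at crop (372,407), tab towards (318,415). It is clearly smaller than the pale one at (603,415). The press head is at crop (323,283). Next I measure the tidy frame and the tab.

```bash
python3 - <<'E'
from h import *
import pickle
a,b=pickle.load(open("c0.pkl","rb")); f=a["f"]; hsv=cv2.cvtColor(f,cv2.COLOR_BGR2HSV)
m=((hsv[...,0]>8)&(hsv[...,0]<30)&(hsv[...,1]>60)&(hsv[...,2]>60)).astype(np.uint8)
m[:130]=0; m[265:]=0; m[:,:65]=0; m[:,200:]=0
m=cv2.morphologyEx(m,cv2.MORPH_CLOSE,np.ones((3,3)))
pts=np.argwhere(m)[:,::-1]; P=np.array([ray(a,u,v,.04)[:2] for u,v in pts],np.float32)
hull=cv2.convexHull(P); r=cv2.minAreaRect(P); print(r,cv2.boxPoints(r).round(4).tolist())
h=cv2.approxPolyDP(cv2.convexHull(pts.astype(np.int32)),2,True)[:,0]
print([(q.tolist(),ray(a,*q,.04)[:2].round(4).tolist()) for q in h])
# outer edges by line fits: top edge rows, bottom edge rows, back col
def line(px):
    W=np.array([ray(a,*p,.04)[:2] for p in px],np.float32); l=cv2.fitLine(W,cv2.DIST_HUBER,0,.01,.01).ravel(); return l
cols=range(85,172); rows=range(160,245)
T=line([(c,np.nonzero(m[:,c])[0].min()-.5) for c in cols]);B=line([(c,np.nonzero(m[:,c])[0].max()+.5) for c in cols]);L=line([(np.nonzero(m[r])[0].min()-.5,r) for r in rows])
for n,l in zip("TBL",(T,B,L)): print(n,l.round(4),np.degrees(np.arctan2(l[1],l[0])).round(2))
def ix(p,q):
    A=np.array([p[:2],-q[:2]]).T; s=np.linalg.solve(A,q[2:]-p[2:]); return p[2:]+s[0]*p[:2]
c1,c2=ix(T,L),ix(B,L); d=(c1-c2); print("back corners",c1,c2,np.linalg.norm(d)); d/=np.linalg.norm(d); yy=np.array([-d[1],d[0]])
O=(c1+c2)/2-yy*.145; th=np.arctan2(d[1],d[0]); print("origin",O,"ang",np.degrees(th))
np.save("tidy.npy",[*O,th])
def tf(p): p=np.array(p)-O; return (p@d).round(4),(p@yy).round(4)
print("dish",tf((.596,-.084)),"ring",tf((.4412,-.3635)),"press",tf((.575,-.337)))
print("dish target world",O+yy*.0875, "mill",ray(a,462/1.5625,200/1.5625,0),"bowl",ray(a,356/1.5625,165/1.5625,.06))
print("tab",ray(a,329.5,238.7,.04),"tab world (scene px 344/5..)",ray(b,165+346/5,120+208/5,.04))
E
```

```text
((0.5610591769218445, 0.19567427039146423), (0.2856884300708771, 0.28966042399406433), 5.664926528930664) [[0.40459999442100525, 0.3257000148296356], [0.43320000171661377, 0.03750000149011612], [0.7174999713897705, 0.065700002014637], [0.6888999938964844, 0.3538999855518341]]
[([189, 242], [0.4359, 0.0399]), ([79, 256], [0.4071, 0.3233]), ([72, 150], [0.6871, 0.3515]), ([177, 138], [0.713, 0.0716]), ([180, 144], [0.6964, 0.0636])]
T [ 0.1014 -0.9948  0.7036  0.2025] -84.18
B [ 0.1007 -0.9949  0.4173  0.1973] -84.22
L [0.9951 0.0987 0.5479 0.3399] 5.66
back corners [0.68817705 0.35381746] [0.40430224 0.325674  ] 0.2852665
origin [0.56054485 0.19545312] ang 5.6618257
dish (np.float64(0.0077), np.float64(-0.2816)) ring (np.float64(-0.1739), np.float64(-0.5445)) press (np.float64(-0.0381), np.float64(-0.5313))
dish target world [0.55191237 0.28252625] mill [ 0.74423946 -0.25102685  0.        ] bowl [ 0.7927113  -0.06730219  0.06      ]
tab [ 0.43535561 -0.32428144  0.04      ] tab world (scene px 344/5..) [ 0.42778762 -0.32571953  0.04      ]
```

>>> {"name": "arm_command", "arguments": {
  "steps": [
    [0, 0, 0, 8.35, 0.07],
    [0, 0, 0, 8.35, 0.07],
    [0, 0, 0, 8.35, 0.07],
    [0, 0, 0, 8.35, 0.07],
    [0, 0, 0, 8.35, 0.07],
    [0, 0, 0, 8.35, 0.07],
    [0, 0, 0, 8.35, 0.07],
    [0, 0, 0, 8.35, 0.07],
    [0, 0, 0, 0, 0.07]
  ]
}}

```text
time_s: 1.0
eef_pos: [0.1967, 0.6192, 0.2307]
tcp_rot: [0.672, 0.741, -0.0, 0.0]
contact_force: [0.2, -0.1, -0.4]
opening: 0.0697
grip_force: 0.0
```

```bash
cat >> h.py <<'E'
from scipy.spatial.transform import Rotation as Ro
OX,OY,TH=np.load("tidy.npy")
D=np.array([np.cos(TH),np.sin(TH)]); Y=np.array([-D[1],D[0]])
def w(xt,yt): return np.array([OX,OY])+D*xt+Y*yt
def t(p): p=np.array(p)[:2]-[OX,OY]; return p@D,p@Y
def go(p,z,ang=None):
    "tool-frame shift to world xy p,z; ang = wanted tool-y heading deg"
    s=ctrl.sense(); R=Ro.from_quat(s["tcp_rot"]).as_matrix(); q=np.array(s["eef_pos"])
    y=np.degrees(np.arctan2(R[1,1],R[0,1]))
    print("t",s["time_s"],"pos",q.round(4),"tidy",np.round(t(q),4),"yhead",y.round(2),"z",R[:,2].round(3),"F",np.round(s["contact_force"],1),"open",s["opening"])
    print("shift",(R.T@(np.array([*p[:2],z])-q)).round(4), None if ang is None else "yaw %.2f"%((y-ang+90)%180-90))
E
python3 -c "
from h import *
go(w(.0077,-.365),.2,5.66)"
```

```text
t 1.0 pos [0.1967 0.6192 0.2307] tidy [-0.3203  0.4576] yhead 5.59 z [ 0.    -0.001 -1.   ] F [ 0.2 -0.1 -0.4] open 0.06972429619234484
shift [-0.8221  0.329   0.0317] yaw -0.07
```

>>> {"name": "arm_command", "arguments": {
  "steps": [
    [-0.041, 0.0165, 0, 0, 0.07],
    [-0.041, 0.0165, 0, 0, 0.07],
    [-0.041, 0.0165, 0, 0, 0.07],
    [-0.041, 0.0165, 0, 0, 0.07],
    [-0.041, 0.0165, 0, 0, 0.07],
    [-0.041, 0.0165, 0, 0, 0.07],
    [-0.041, 0.0165, 0, 0, 0.07],
    [-0.041, 0.0165, 0, 0, 0.07],
    [-0.041, 0.0165, 0, 0, 0.07],
    [-0.041, 0.0165, 0, 0, 0.07],
    [-0.041, 0.0165, 0, 0, 0.07],
    [-0.041, 0.0165, 0, 0, 0.07],
    [-0.041, 0.0165, 0, 0, 0.07],
    [-0.041, 0.0165, 0, 0, 0.07],
    [-0.041, 0.0165, 0, 0, 0.07],
    [-0.041, 0.0165, 0, 0, 0.07],
    [-0.041, 0.0165, 0, 0, 0.07],
    [-0.041, 0.0165, 0, 0, 0.07],
    [-0.041, 0.0165, 0, 0, 0.07],
    [-0.041, 0.0165, 0, 0, 0.07]
  ]
}}

```text
time_s: 3.0
eef_pos: [0.6055, -0.1659, 0.2308]
tcp_rot: [0.67, 0.742, 0.0, -0.0]
contact_force: [1.4, 0.5, 1.3]
opening: 0.0698
grip_force: 0.0
```

```bash
python3 -c "
from h import *
go(w(.0077,-.365),.012,5.66)"
```

```text
t 3.0 pos [ 0.6055 -0.1659  0.2308] tidy [ 0.0091 -0.364 ] yhead 5.8 z [-0.001  0.001 -1.   ] F [1.4 0.5 1.3] open 0.06981042475535294
shift [-0.0011 -0.0013  0.2188] yaw 0.14
```

Descend to TCP z of about 0.006.

>>> {"name": "arm_command", "arguments": {
  "steps": [
    [0, -0.001, 0.04, 0.1, 0.07],
    [0, 0, 0.04, 0, 0.07],
    [0, 0, 0.04, 0, 0.07],
    [0, 0, 0.04, 0, 0.07],
    [0, 0, 0.03, 0, 0.07],
    [0, 0, 0.02, 0, 0.07],
    [0, 0, 0.01, 0, 0.07],
    [0, 0, 0.004, 0, 0.07],
    [0, 0, 0, 0, 0.07]
  ]
}}

```text
time_s: 3.9
eef_pos: [0.6042, -0.1648, 0.0075]
tcp_rot: [0.672, 0.74, 0.0, 0.0]
contact_force: [-0.3, -0.3, 0.2]
opening: 0.0701
grip_force: 0.0
```

```bash
python3 - <<'E'
from h import *
go(w(.0077,-.365),.004,5.66)
b=cap("scene"); cv2.imwrite("pics/s1.png",cv2.resize(b["f"][150:270,150:330],None,fx=4,fy=4,interpolation=cv2.INTER_CUBIC))
E
```

```text
t 3.9 pos [ 0.6042 -0.1648  0.0075] tidy [ 0.0079 -0.3628] yhead 5.53 z [ 0.  0. -1.] F [-0.3 -0.3  0.2] open 0.07012813236741927
shift [-0.0022 -0.0002  0.0035] yaw -0.13
```

View pics/s1.png

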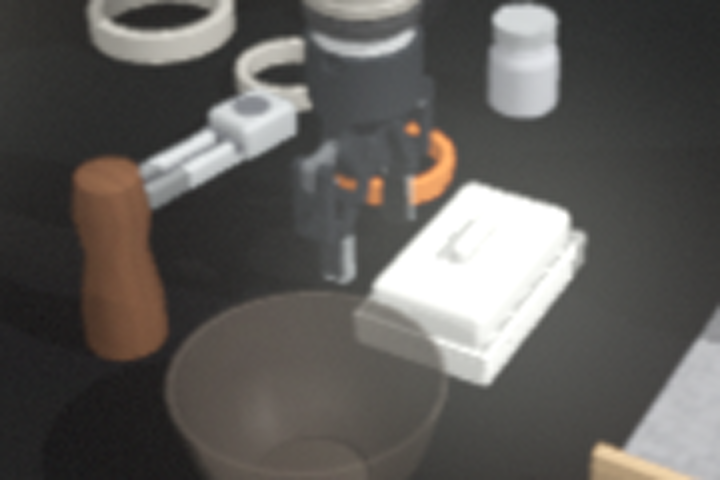

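The fingers stand behind the dish, seen at (340,270) and (408,210) in the crop, with the tips above the counter. I lower a bit more and push gently.

>>> {"name": "arm_command", "arguments": {
  "steps": [
    [0, 0, 0.005, 0, 0.07],
    [0, 0, 0.004, 0, 0.07],
    [0.005, 0, 0, 0, 0.07],
    [0.005, 0, 0, 0, 0.07],
    [0.004, 0, 0, 0, 0.07],
    [0.004, 0, 0, 0, 0.07],
    [0.004, 0, 0, 0, 0.07],
    [0.005, 0, 0, 0, 0.07],
    [0.006, 0, 0, 0, 0.07],
    [0.007, 0, 0, 0, 0.07],
    [0.008, 0, 0, 0, 0.07],
    [0.009, 0, 0, 0, 0.07],
    [0.01, 0, 0, 0, 0.07],
    [0.01, 0, 0, 0, 0.07],
    [0.008, 0, 0, 0, 0.07],
    [0.006, 0, 0, 0, 0.07],
    [0.004, 0, 0, 0, 0.07],
    [0.002, 0, 0, 0, 0.07]
  ]
}}

```text
time_s: 5.75
eef_pos: [0.5948, -0.0679, -0.0016]
tcp_rot: [0.672, 0.74, 0.0, 0.0]
contact_force: [1.0, -3.8, 0.2]
opening: 0.0701
grip_force: 1.9
```

```bash
cat >> h.py <<'E'
def dish(c):
    "white blob near dish -> angle/centre in tidy at z=.024 (top view, gripper may hide the rear)"
    f=c["f"]; hsv=cv2.cvtColor(f,cv2.COLOR_BGR2HSV)
    m=((hsv[...,2]>215)&(hsv[...,1]<40)).astype(np.uint8); n,l,st,ce=cv2.connectedComponentsWithStats(m)
    for i in range(1,n):
        if st[i,4]>800 and 70<ce[i,0]<280 and 130<ce[i,1]<260:
            p=np.argwhere(l==i)[:,::-1]; P=np.array([t(ray(c,u,v,.024)) for u,v in p],np.float32); r=cv2.minAreaRect(P)
            print("blob",st[i],np.round(r[0],4),np.round(r[1],4),round(r[2],2))
E
python3 - <<'E'
from h import *
go(w(.0077,.0285),-.002,5.66)
a=cap("top"); dish(a)
E
```

```text
t 5.75 pos [ 0.5948 -0.0679 -0.0016] tidy [ 0.0081 -0.2654] yhead 5.49 z [ 0. -0. -1.] F [ 1.  -3.8  0.2] open 0.070137016403946
shift [ 0.2939 -0.0013  0.0004] yaw -0.17
blob [  98  143  102  100 4656] [ 0.0706 -0.0028] [0.1833 0.3557] 38.48
```

>>> {"name": "arm_command", "arguments": {
  "steps": [
    [0.004, 0, 0, 0, 0.07],
    [0.007, 0, 0, 0, 0.07],
    [0.01, 0, 0, 0, 0.07],
    [0.013, 0, 0, 0, 0.07],
    [0.016, 0, 0, 0, 0.07],
    [0.018, 0, 0, 0, 0.07],
    [0.018, 0, 0, 0, 0.07],
    [0.018, 0, 0, 0, 0.07],
    [0.018, 0, 0, 0, 0.07],
    [0.018, 0, 0, 0, 0.07],
    [0.018, 0, 0, 0, 0.07],
    [0.018, 0, 0, 0, 0.07],
    [0.016, 0, 0, 0, 0.07],
    [0.013, 0, 0, 0, 0.07],
    [0.01, 0, 0, 0, 0.07],
    [0.007, 0, 0, 0, 0.07],
    [0.004, 0, 0, 0, 0.07],
    [0.002, 0, 0, 0, 0.07]
  ]
}}

```text
time_s: 7.6
eef_pos: [0.5728, 0.1586, -0.0018]
tcp_rot: [0.673, 0.74, -0.0, -0.0]
contact_force: [0.6, -5.0, 2.9]
opening: 0.0699
grip_force: 2.5
```

```bash
python3 - <<'E'
from h import *
go(w(.0077,.0285),-.002,5.66)
a=cap("top"); cv2.imwrite("pics/t2.png",cv2.resize(a["f"][130:270,60:260],None,fx=4,fy=4,interpolation=cv2.INTER_CUBIC))
E
```

```text
t 7.6 pos [ 0.5728  0.1586 -0.0018] tidy [ 0.0085 -0.0378] yhead 5.45 z [-0. -0. -1.] F [ 0.6 -5.   2.9] open 0.0698938783503574
shift [ 0.0663 -0.0011  0.0002] yaw -0.21
```

View pics/t2.png

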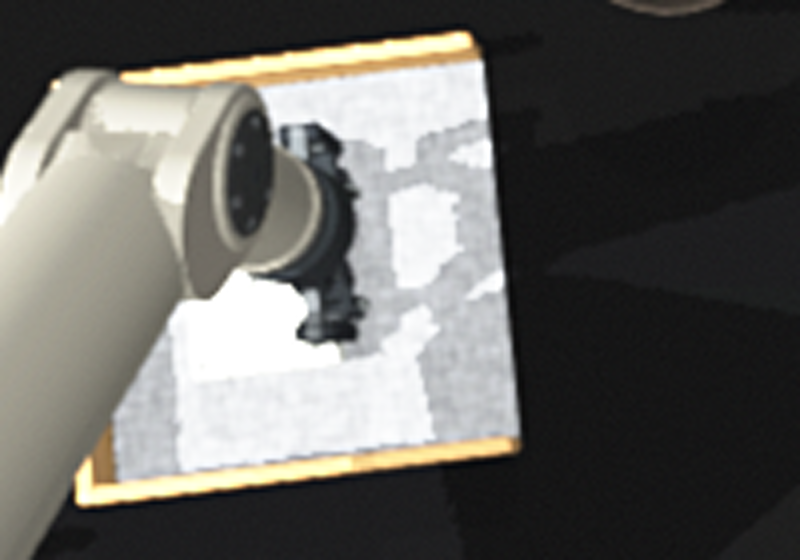

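The dish (white, crop (240,330)) is inside the tidy ahead of the fingers, with about 60 mm to go. I slow down.

>>> {"name": "arm_command", "arguments": {
  "steps": [
    [0.004, 0, 0, 0, 0.07],
    [0.007, 0, 0, 0, 0.07],
    [0.008, 0, 0, 0, 0.07],
    [0.008, 0, 0, 0, 0.07],
    [0.008, 0, 0, 0, 0.07],
    [0.007, 0, 0, 0, 0.07],
    [0.005, 0, 0, 0, 0.07],
    [0.003, 0, 0, 0, 0.07],
    [0.002, 0, 0, 0, 0.07],
    [0.001, 0, 0, 0, 0.07],
    [0.001, 0, 0, 0, 0.07],
    [0.001, 0, 0, 0, 0.07],
    [0.001, 0, 0, 0, 0.07]
  ]
}}

```text
time_s: 8.95
eef_pos: [0.5675, 0.2145, -0.0017]
tcp_rot: [0.673, 0.74, -0.0, -0.0]
contact_force: [0.2, -3.9, 1.7]
opening: 0.07
grip_force: 2.2
```

>>> {"name": "arm_command", "arguments": {
  "steps": [
    [0.001, 0, 0, 0, 0.07],
    [0.001, 0, 0, 0, 0.07],
    [0.001, 0, 0, 0, 0.07],
    [0.001, 0, 0, 0, 0.07]
  ]
}}

```text
time_s: 9.35
eef_pos: [0.5672, 0.2187, -0.0017]
tcp_rot: [0.673, 0.74, 0.0, -0.0]
contact_force: [0.5, -3.8, 1.1]
opening: 0.0702
grip_force: 2.0
```

```bash
python3 - <<'E'
from h import *
go(w(.0077,.0285),-.002,5.66)
E
```

```text
t 9.35 pos [ 0.5672  0.2187 -0.0017] tidy [0.0089 0.0225] yhead 5.47 z [-0.  0. -1.] F [ 0.5 -3.8  1.1] open 0.070226989666728
shift [ 0.006  -0.0012  0.0003] yaw -0.19
```

>>> {"name": "arm_command", "arguments": {
  "steps": [
    [0.001, 0, 0, 0, 0.07],
    [0.001, 0, 0, 0, 0.07],
    [0.001, 0, 0, 0, 0.07]
  ]
}}

```text
time_s: 9.65
eef_pos: [0.5668, 0.2217, -0.0018]
tcp_rot: [0.673, 0.74, 0.0, -0.0]
contact_force: [0.5, -3.9, -0.0]
opening: 0.0699
grip_force: 2.0
```

>>> {"name": "arm_command", "arguments": {
  "steps": [
    [0.001, 0, 0, 0, 0.07],
    [0.001, 0, 0, 0, 0.07]
  ]
}}

```text
time_s: 9.85
eef_pos: [0.5668, 0.2228, -0.0017]
tcp_rot: [0.672, 0.74, -0.0, 0.0]
contact_force: [0.7, -6.2, 0.7]
opening: 0.0702
grip_force: 3.2
```

>>> {"name": "arm_command", "arguments": {
  "steps": [
    [0.001, 0, 0, 0, 0.07],
    [0, 0, 0, 0, 0.07]
  ]
}}

```text
time_s: 10.05
eef_pos: [0.5668, 0.2228, -0.0017]
tcp_rot: [0.673, 0.74, -0.001, 0.001]
contact_force: [0.8, -6.5, 1.4]
opening: 0.0698
grip_force: 3.3
```

>>> {"name": "arm_command", "arguments": {
  "steps": [
    [0.001, 0, 0, 0, 0.07],
    [0.001, 0, 0, 0, 0.07]
  ]
}}

```text
time_s: 10.25
eef_pos: [0.5668, 0.2228, -0.0017]
tcp_rot: [0.673, 0.74, -0.002, 0.002]
contact_force: [1.0, -10.7, 1.3]
opening: 0.0702
grip_force: 5.4
```

>>> {"name": "arm_command", "arguments": {
  "steps": [
    [0.002, 0, 0, 0, 0.07],
    [0, 0, 0, 0, 0.07],
    [0, 0, 0, 0, 0.07]
  ]
}}

```text
time_s: 10.55
eef_pos: [0.567, 0.2229, -0.0017]
tcp_rot: [0.673, 0.74, -0.002, 0.003]
contact_force: [0.9, -12.0, 1.1]
opening: 0.0699
grip_force: 6.2
```

```bash
python3 - <<'E'
from h import *
go(w(.0077,.0285),-.002,5.66)
E
```

```text
t 10.55 pos [ 0.567   0.2229 -0.0017] tidy [0.0091 0.0266] yhead 5.43 z [ 0.001 -0.007 -1.   ] F [  0.9 -12.    1.1] open 0.06991127087163318
shift [ 0.0019 -0.0014  0.0003] yaw -0.23
```

Seated: force is rising and the position has stopped. Back off and lift, then go to the press.

>>> {"name": "arm_command", "arguments": {
  "steps": [
    [-0.008, 0, 0, 0, 0.07],
    [-0.01, 0, 0, 0, 0.07],
    [-0.012, 0, 0, 0, 0.07],
    [-0.015, 0, 0, 0, 0.07],
    [0, 0, -0.03, 0, 0.07],
    [0, 0, -0.04, 0, 0.07],
    [0, 0, -0.04, 0, 0.07],
    [0, 0, -0.04, 0, 0.07]
  ]
}}

```text
time_s: 11.35
eef_pos: [0.5704, 0.1828, 0.1498]
tcp_rot: [0.673, 0.74, 0.0, -0.0]
contact_force: [-0.1, 0.5, -0.7]
opening: 0.0699
grip_force: 0.0
```

>>> {"name": "arm_command", "arguments": {
  "steps": [
    [-0.04, 0, 0, 0, 0.06],
    [-0.04, 0, 0, 0, 0.06],
    [-0.04, 0, 0, 0, 0.06],
    [-0.04, 0, 0, 0, 0.06],
    [-0.04, 0, 0, 0, 0.06],
    [-0.04, 0, 0, 0, 0.06],
    [-0.04, 0, 0, 0, 0.06],
    [-0.04, 0, 0, 0, 0.06],
    [-0.04, 0, 0, 0, 0.06],
    [-0.04, 0, 0, 0, 0.06],
    [0, 0, 0, -8.2, 0.06],
    [0, 0, 0, -8.2, 0.06],
    [0, 0, 0, -8.2, 0.06],
    [0, 0, 0, -8.2, 0.06],
    [0, 0, 0, -8.2, 0.06],
    [0, 0, 0, -8.2, 0.06],
    [0, 0, 0, -8.2, 0.06],
    [0, 0, 0, -8.2, 0.06],
    [0, 0, 0, -8.2, 0.06],
    [0, 0, 0, -8.2, 0.06]
  ]
}}

```text
time_s: 13.35
eef_pos: [0.6081, -0.2152, 0.1483]
tcp_rot: [0.02, 1.0, 0.0, 0.0]
contact_force: [0.8, -0.3, 0.4]
opening: 0.0602
grip_force: 0.0
```

```bash
python3 - <<'E'
from h import *
go((.575,-.337),0,87.1)
a=cap("top"); cv2.imwrite("pics/t3.png",cv2.resize(a["f"],(800,600),interpolation=cv2.INTER_CUBIC))
E
```

```text
t 13.35 pos [ 0.6081 -0.2152  0.1483] tidy [ 0.0068 -0.4133] yhead 87.76 z [ 0.     0.001 -1.   ] F [ 0.8 -0.3  0.4] open 0.06024651554823339
shift [ 0.0284 -0.1231  0.1482] yaw 0.66
```

View pics/t3.png

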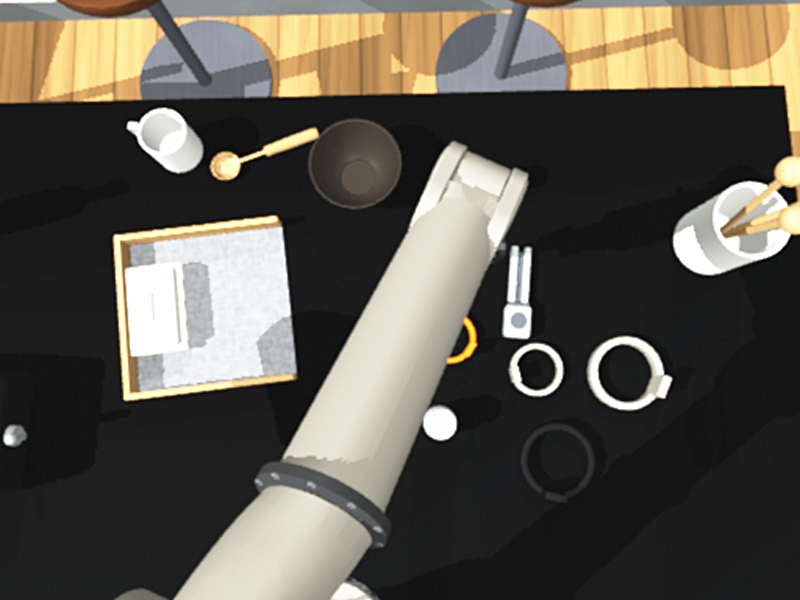

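The dish sits flat against the back wall, (127–187, 265–355), lid on. The press has not moved, (518,290). Go to the press.

>>> {"name": "arm_command", "arguments": {
  "steps": [
    [0.007, -0.031, 0, 0.7, 0.06],
    [0.007, -0.031, 0, 0, 0.06],
    [0.007, -0.031, 0, 0, 0.06],
    [0.007, -0.03, 0, 0, 0.06],
    [0, 0, 0.04, 0, 0.06],
    [0, 0, 0.04, 0, 0.06],
    [0, 0, 0.03, 0, 0.06],
    [0, 0, 0.02, 0, 0.06],
    [0, 0, 0.012, 0, 0.06],
    [0, 0, 0.005, 0, 0.06]
  ]
}}

```text
time_s: 14.4
eef_pos: [0.5733, -0.3358, 0.0001]
tcp_rot: [0.029, 1.0, 0.0, -0.001]
contact_force: [0.2, 0.0, 0.2]
opening: 0.06
grip_force: 0.0
```

```bash
python3 - <<'E'
from h import *
go((.575,-.337),0,87.1)
E
```

```text
t 14.4 pos [ 5.733e-01 -3.358e-01  1.000e-04] tidy [-0.0397 -0.53  ] yhead 86.67 z [-0.001  0.001 -1.   ] F [0.2 0.  0.2] open 0.06000292899227633
shift [-0.0018 -0.0011  0.0001] yaw -0.43
```

>>> {"name": "arm_command", "arguments": {
  "steps": [
    [0, -0.001, 0, 0, 0.03],
    [0, 0, 0, 0, 0.02],
    [0, 0, 0, 0, 0.02],
    [0, 0, 0, 0, 0.02],
    [0, 0, 0, 0, 0.02]
  ],
  "squeeze": 50
}}

```text
time_s: 14.9
eef_pos: [0.575, -0.338, 0.0029]
tcp_rot: [0.028, 1.0, -0.001, 0.001]
contact_force: [-1.4, -1.3, 5.7]
opening: 0.0326
grip_force: 50.5
```

>>> {"name": "arm_command", "arguments": {
  "steps": [
    [0, 0, 0, 0, 0.02],
    [0, 0, -0.01, 0, 0.02],
    [0, 0, -0.02, 0, 0.02],
    [0, 0, -0.03, 0, 0.02],
    [0, 0, -0.03, 0, 0.02],
    [0, 0, -0.03, 0, 0.02]
  ]
}}

```text
time_s: 15.5
eef_pos: [0.5735, -0.3355, 0.1218]
tcp_rot: [0.028, 1.0, 0.001, -0.001]
contact_force: [0.3, -0.6, -2.3]
opening: 0.0329
grip_force: 49.5
```

```bash
python3 - <<'E'
from h import *
go(w(-.04,-.002),.12,95.66)
E
```

```text
t 15.5 pos [ 0.5735 -0.3355  0.1218] tidy [-0.0395 -0.5297] yhead 86.8 z [-0.002  0.002 -1.   ] F [ 0.3 -0.6 -2.3] open 0.03294631752395094
shift [0.0818 0.5213 0.0028] yaw -8.86
```

>>> {"name": "arm_command", "arguments": {
  "steps": [
    [0, 0, 0, -4.4, 0.02],
    [0, 0, 0, -4.4, 0.02],
    [0, 0.02, 0, 0, 0.02],
    [0, 0.038, 0, 0, 0.02],
    [0, 0.04, 0, 0, 0.02],
    [0, 0.04, 0, 0, 0.02],
    [0, 0.04, 0, 0, 0.02],
    [0, 0.04, 0, 0, 0.02],
    [0, 0.04, 0, 0, 0.02],
    [0, 0.04, 0, 0, 0.02],
    [0, 0.04, 0, 0, 0.02],
    [0, 0.04, 0, 0, 0.02],
    [0, 0.04, 0, 0, 0.02],
    [0, 0.04, 0, 0, 0.02],
    [0, 0.04, 0, 0, 0.02],
    [0, 0.03, 0, 0, 0.02],
    [0, 0, 0, 0, 0.02]
  ]
}}

```text
time_s: 17.2
eef_pos: [0.5206, 0.1958, 0.121]
tcp_rot: [-0.053, 0.999, 0.002, -0.001]
contact_force: [1.3, 1.2, -2.4]
opening: 0.0331
grip_force: 49.8
```

```bash
python3 - <<'E'
from h import *
go(w(-.04,-.002),.003,95.66)
b=cap("scene"); cv2.imwrite("pics/s4.png",cv2.resize(b["f"][170:340,250:470],None,fx=3.5,fy=3.5,interpolation=cv2.INTER_CUBIC))
E
```

```text
t 17.2 pos [0.5206 0.1958 0.121 ] tidy [-0.0398  0.0043] yhead 96.11 z [-0.002  0.004 -1.   ] F [ 1.3  1.2 -2.4] open 0.03306003382966248
shift [ 1.000e-04 -6.700e-03  1.179e-01] yaw 0.45
```

View pics/s4.png

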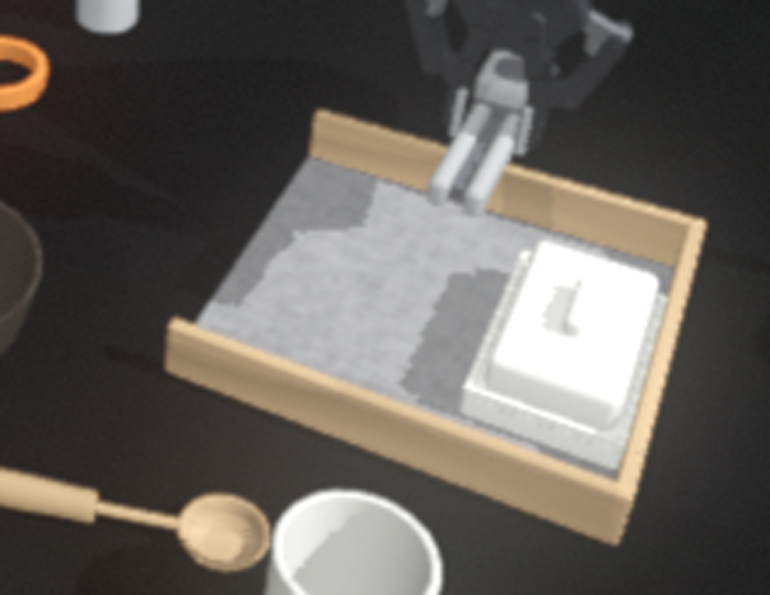

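The press hangs level at (480,140) in the crop and the dish is flush at the back, lid seated. Lower the press.

>>> {"name": "arm_command", "arguments": {
  "steps": [
    [0, -0.009, 0.02, 0.4, 0.02],
    [0, 0, 0.03, 0, 0.02],
    [0, 0, 0.03, 0, 0.02],
    [0, 0, 0.02, 0, 0.02],
    [0, 0, 0.01, 0, 0.02],
    [0, 0, 0.004, 0, 0.02],
    [0, 0, 0.003, 0, 0.02],
    [0, 0, 0.001, 0, 0.02]
  ]
}}

```text
time_s: 18.05
eef_pos: [0.5245, 0.1798, 0.004]
tcp_rot: [-0.045, 0.999, 0.0, 0.001]
contact_force: [-1.1, -0.4, -2.9]
opening: 0.0332
grip_force: 49.8
```

>>> {"name": "arm_command", "arguments": {
  "steps": [
    [0, 0, 0, 0, 0.037],
    [0, 0, 0, 0, 0.042],
    [0, 0, 0, 0, 0.042],
    [0, 0, 0, 0, 0.042]
  ]
}}

```text
time_s: 18.45
eef_pos: [0.5242, 0.18, 0.0038]
tcp_rot: [-0.045, 0.999, 0.0, 0.0]
contact_force: [0.3, 0.1, 0.6]
opening: 0.042
grip_force: 0.0
```

>>> {"name": "arm_command", "arguments": {
  "steps": [
    [0, 0, -0.01, 0, 0.042],
    [0, 0, -0.03, 0, 0.042],
    [0, 0, -0.04, 0, 0.042],
    [0, 0, -0.04, 0, 0.042]
  ]
}}

```text
time_s: 18.85
eef_pos: [0.5234, 0.1795, 0.1251]
tcp_rot: [-0.045, 0.999, -0.0, -0.0]
contact_force: [1.0, 0.8, -0.1]
opening: 0.0419
grip_force: 0.0
```

```bash
python3 - <<'E'
from h import *
go((.437,-.3255),.12,96)
E
```

```text
t 18.85 pos [0.5234 0.1795 0.1251] tidy [-0.0385 -0.0122] yhead 95.16 z [-0. -0. -1.] F [ 1.   0.8 -0.1] open 0.04185207005656378
shift [ 0.1315 -0.4952  0.0052] yaw -0.84
```

Press placed. One enlarged look at the ring's tab in both views, side by side.

```bash
python3 - <<'E'
from h import *
import pickle
a=cap("top");b=cap("scene"); pickle.dump((a,b),open("c1.pkl","wb"))
A=cv2.resize(a["f"][216:257,322:363],(400,400),interpolation=cv2.INTER_CUBIC)
B=cv2.resize(b["f"][152:188,205:241],(400,400),interpolation=cv2.INTER_CUBIC)
# draw candidates: tab top-corners for heading 104 shown as dots
for h,col in((98,(255,0,0)),(104,(0,255,0)),(110,(0,0,255))):
    e=np.array([np.cos(np.radians(h)),np.sin(np.radians(h))])
    p=np.array([.4412,-.3635])+.039*e
    for s in(-.013,.013):
        X=[*(p+s*np.array([-e[1],e[0]])),.04]
        u=(proj(a,X)-[322,216])*400/41+4.4; v=(proj(b,X)-[205,152])*400/36+5
        cv2.circle(A,tuple(int(i) for i in u),3,col,-1); cv2.circle(B,tuple(int(i) for i in v),3,col,-1)
cv2.imwrite("pics/tab.png",np.hstack([A,B]))
E
```

```text
(no output)
```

View pics/tab.png

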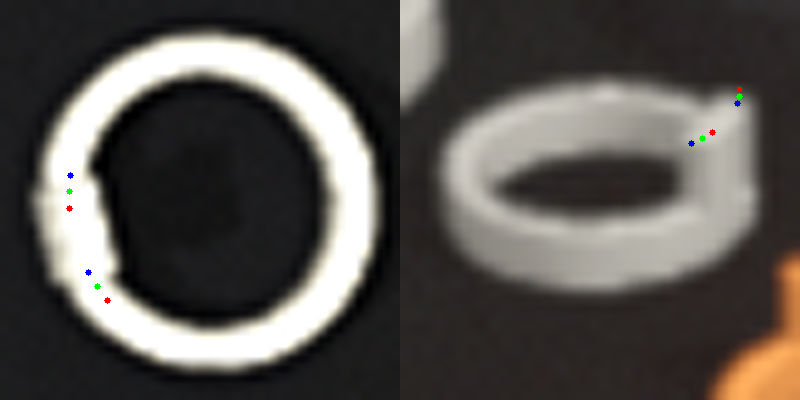

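The left half shows the tab centre at (78,230), heading about 100°, and blue fits best. I go to the tab.

>>> {"name": "arm_command", "arguments": {
  "steps": [
    [0.0122, -0.045, 0, 0, 0.03],
    [0.0122, -0.045, 0, 0, 0.03],
    [0.0122, -0.045, 0, 0, 0.03],
    [0.0122, -0.045, 0, 0, 0.03],
    [0.0122, -0.045, 0, 0, 0.03],
    [0.0122, -0.045, 0, 0, 0.03],
    [0.0122, -0.045, 0, 0, 0.03],
    [0.0122, -0.045, 0, 0, 0.03],
    [0.0122, -0.045, 0, 0, 0.03],
    [0.0122, -0.045, 0, 0, 0.03],
    [0.0122, -0.045, 0, 0, 0.03],
    [0, 0, 0, -5, 0.03],
    [0, 0, 0, 0, 0.03]
  ]
}}

```text
time_s: 20.25
eef_pos: [0.4337, -0.3268, 0.1233]
tcp_rot: [-0.087, 0.996, 0.0, -0.0]
contact_force: [-0.4, 0.9, -0.2]
opening: 0.0297
grip_force: 0.0
```

```bash
python3 - <<'E'
from h import *
go((.434,-.325),.010,100.5)
E
```

```text
t 20.25 pos [ 0.4337 -0.3268  0.1233] tidy [-0.1777 -0.5072] yhead 99.96 z [-0.  0. -1.] F [-0.4  0.9 -0.2] open 0.029672288042762018
shift [-0.0006  0.0017  0.1133] yaw -0.54
```

>>> {"name": "arm_command", "arguments": {
  "steps": [
    [0, 0.002, 0.03, 0, 0.03],
    [0, 0, 0.03, 0, 0.03],
    [0, 0, 0.02, 0, 0.03],
    [0, 0, 0.015, 0, 0.03],
    [0, 0, 0.01, 0, 0.03],
    [0, 0, 0.008, 0, 0.03],
    [0, 0, 0, 0, 0.03]
  ]
}}

```text
time_s: 20.95
eef_pos: [0.4343, -0.3229, 0.0098]
tcp_rot: [-0.089, 0.996, 0.0, -0.0]
contact_force: [-0.7, -0.2, 0.9]
opening: 0.0301
grip_force: 0.0
```

>>> {"name": "arm_command", "arguments": {
  "steps": [
    [0, 0, 0, 0, 0.005],
    [0, 0, 0, 0, 0.005],
    [0, 0, 0, 0, 0.005],
    [0, 0, 0, 0, 0.005],
    [0, 0, 0, 0, 0.005]
  ],
  "squeeze": 25
}}

```text
time_s: 21.45
eef_pos: [0.4349, -0.3238, 0.011]
tcp_rot: [-0.089, 0.996, -0.0, 0.001]
contact_force: [-0.1, -0.0, 4.9]
opening: 0.0097
grip_force: 28.8
```

>>> {"name": "arm_command", "arguments": {
  "steps": [
    [0, 0, -0.01, 0, 0.005],
    [0, 0, -0.02, 0, 0.005],
    [0, 0, -0.03, 0, 0.005],
    [0, 0, -0.03, 0, 0.005],
    [0, 0, -0.02, 0, 0.005]
  ]
}}

```text
time_s: 21.95
eef_pos: [0.4346, -0.3238, 0.1225]
tcp_rot: [-0.088, 0.996, -0.0, 0.001]
contact_force: [-0.1, -0.2, -0.3]
opening: 0.0095
grip_force: 28.0
```

```bash
python3 - <<'E'
from h import *
go(w(.067,-.041),.12,101.2)
E
```

```text
t 21.95 pos [ 0.4346 -0.3238  0.1225] tidy [-0.1765 -0.5043] yhead 100.15 z [ 0.002 -0.001 -1.   ] F [-0.1 -0.2 -0.3] open 0.009521948713580315
shift [-0.279   0.4428  0.0025] yaw -1.05
```

>>> {"name": "arm_command", "arguments": {
  "steps": [
    [-0.01, 0.0161, 0, 0, 0.005],
    [-0.0215, 0.0341, 0, 0, 0.005],
    [-0.0215, 0.0341, 0, 0, 0.005],
    [-0.0215, 0.0341, 0, 0, 0.005],
    [-0.0215, 0.0341, 0, 0, 0.005],
    [-0.0215, 0.0341, 0, 0, 0.005],
    [-0.0215, 0.0341, 0, 0, 0.005],
    [-0.0215, 0.0341, 0, 0, 0.005],
    [-0.0215, 0.0341, 0, 0, 0.005],
    [-0.0215, 0.0341, 0, 0, 0.005],
    [-0.0215, 0.0341, 0, 0, 0.005],
    [-0.0215, 0.0341, 0, 0, 0.005],
    [-0.0215, 0.0341, 0, 0, 0.005],
    [-0.011, 0.018, 0, 0, 0.005],
    [0, 0, 0, 0, 0.005]
  ]
}}

```text
time_s: 23.45
eef_pos: [0.6307, 0.1678, 0.1201]
tcp_rot: [-0.092, 0.996, 0.001, 0.0]
contact_force: [-0.3, -0.5, -1.5]
opening: 0.0095
grip_force: 28.0
```

```bash
python3 - <<'E'
from h import *
go(w(.067,-.041),.012,101.2)
E
```

```text
t 23.45 pos [0.6307 0.1678 0.1201] tidy [ 0.0671 -0.0344] yhead 100.55 z [-0.     0.002 -1.   ] F [-0.3 -0.5 -1.5] open 0.009475085449901267
shift [ 0.0007 -0.0068  0.1081] yaw -0.65
```

>>> {"name": "arm_command", "arguments": {
  "steps": [
    [0, -0.007, 0.02, 0, 0.005],
    [0, 0, 0.03, 0, 0.005],
    [0, 0, 0.03, 0, 0.005],
    [0, 0, 0.015, 0, 0.005],
    [0, 0, 0.008, 0, 0.005],
    [0, 0, 0.003, 0, 0.005],
    [0, 0, 0.002, 0, 0.005]
  ]
}}

```text
time_s: 24.15
eef_pos: [0.6329, 0.1553, 0.0133]
tcp_rot: [-0.088, 0.996, 0.0, 0.001]
contact_force: [0.4, 0.8, -0.8]
opening: 0.0093
grip_force: 28.0
```

>>> {"name": "arm_command", "arguments": {
  "steps": [
    [0, 0, 0, 0, 0.014],
    [0, 0, 0, 0, 0.022],
    [0, 0, 0, 0, 0.022],
    [0, 0, 0, 0, 0.022]
  ]
}}

```text
time_s: 24.55
eef_pos: [0.6323, 0.1555, 0.0129]
tcp_rot: [-0.089, 0.996, 0.0, 0.0]
contact_force: [0.8, -0.3, 0.7]
opening: 0.022
grip_force: 0.0
```

>>> {"name": "arm_command", "arguments": {
  "steps": [
    [0, 0, -0.01, 0, 0.022],
    [0, 0, -0.03, 0, 0.022],
    [0, 0, -0.05, 0, 0.022],
    [0, 0, -0.05, 0, 0.022],
    [0, 0, -0.04, 0, 0.022],
    [0, -0.05, 0, 0, 0.022],
    [0, -0.05, 0, 0, 0.022],
    [0, -0.05, 0, 0, 0.022],
    [0, -0.05, 0, 0, 0.022],
    [0, -0.05, 0, 0, 0.022],
    [0, -0.05, 0, 0, 0.022],
    [0, 0, 0, 0, 0.022]
  ]
}}

```text
time_s: 25.75
eef_pos: [0.6834, -0.1524, 0.1936]
tcp_rot: [-0.082, 0.997, -0.004, 0.0]
contact_force: [-0.3, 0.0, 0.7]
opening: 0.0216
grip_force: 0.0
```

```bash
python3 - <<'E'
from h import *
go(w(0,0),.2)
a=cap("top");b=cap("scene")
A=cv2.resize(a["f"][130:270,60:210],(400,373),interpolation=cv2.INTER_CUBIC)
B=cv2.resize(b["f"][190:330,290:460],(400,373),interpolation=cv2.INTER_CUBIC)
cv2.imwrite("pics/end.png",np.hstack([A,B]))
E
```

```text
t 25.75 pos [ 0.6834 -0.1524  0.1936] tidy [ 0.088  -0.3583] yhead 99.39 z [ 0.001 -0.008 -1.   ] F [-0.3  0.   0.7] open 0.021558826276907292
shift [ 0.0645  0.3632 -0.0094] None
```

View pics/end.png

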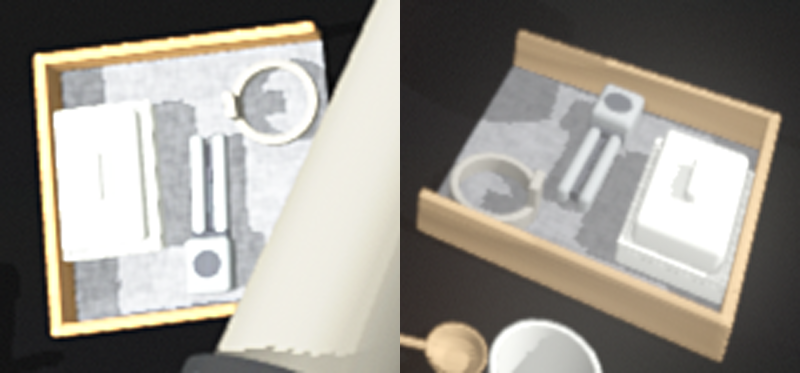

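All three are in the tidy: dish (105,180), press (210,215), ring (277,101). A numeric check of the ring's distance from the mouth line decides whether I hand in.

```bash
python3 - <<'E'
from h import *
a=cap("top")
def P(u,v,z): return np.round(t(ray(a,60+u*.375-.3,130+v*.375-.3,z)),4)
print("ring",P(277,101,.018),"left",P(234,104,.018),"right",P(319,99,.018),"press",P(207,135,.018),P(208,293,.0))
r=P(277,101,.018)
if r[1]>-.09 and r[0]<.085: print(ctrl.close_job())
E
```

```text
ring [ 0.0685 -0.0904] left [ 0.0708 -0.0468] right [ 0.0653 -0.1329] press [ 0.0424 -0.017 ] [-0.115   0.0006]
```

The ring centre is at y = -0.090, close to the -0.094 limit. I nudge it about 10 mm deeper with closed fingers from the mouth side.

>>> {"name": "arm_command", "arguments": {
  "steps": [
    [0, 0, 0, 3.7, 0],
    [0.01, 0.04, 0, 0, 0],
    [0.01, 0.04, 0, 0, 0],
    [0, 0.04, 0, 0, 0],
    [0, 0.04, 0, 0, 0],
    [0, 0.015, 0.02, 0, 0],
    [0, 0, 0.04, 0, 0],
    [0, 0, 0.04, 0, 0],
    [0, 0, 0.04, 0, 0],
    [0, 0, 0.03, 0, 0],
    [0, 0, 0.01, 0, 0],
    [0, 0, 0, 0, 0]
  ]
}}

```text
time_s: 27.1
eef_pos: [0.6441, 0.0337, 0.0113]
tcp_rot: [-0.058, 0.998, 0.0, -0.001]
contact_force: [-0.6, -0.1, 0.8]
opening: -0.0002
grip_force: 0.0
```

```bash
python3 - <<'E'
from h import *
go(w(.0685,-.138),.007,95.66)
E
```

```text
t 27.1 pos [0.6441 0.0337 0.0113] tidy [ 0.0672 -0.1692] yhead 96.61 z [-0.003  0.001 -1.   ] F [-0.6 -0.1  0.8] open -0.0001978351493722409
shift [-0.0019  0.0311  0.0043] yaw 0.95
```

>>> {"name": "arm_command", "arguments": {
  "steps": [
    [-0.001, 0.004, 0.003, 0, 0],
    [0, 0.004, 0, 0, 0],
    [0, 0.004, 0, 0, 0],
    [0, 0.004, 0, 0, 0],
    [0, 0.004, 0, 0, 0],
    [0, 0.004, 0, 0, 0],
    [0, 0.004, 0, 0, 0],
    [0, 0.003, 0, 0, 0],
    [0, 0, 0, 0, 0],
    [0, -0.01, 0, 0, 0],
    [0, -0.02, 0, 0, 0],
    [0, -0.02, -0.03, 0, 0],
    [0, -0.03, -0.04, 0, 0],
    [0, -0.05, -0.04, 0, 0],
    [0, -0.05, -0.04, 0, 0],
    [0, -0.05, 0, 0, 0],
    [0, -0.05, 0, 0, 0],
    [0, -0.05, 0, 0, 0],
    [0, 0, 0, 0, 0]
  ]
}}

```text
time_s: 29.0
eef_pos: [0.6741, -0.2572, 0.1423]
tcp_rot: [-0.049, 0.999, -0.005, -0.001]
contact_force: [-1.2, -0.7, 0.4]
opening: 0.0002
grip_force: 0.0
```

```bash
python3 - <<'E'
from h import *
a=cap("top"); f=a["f"][130:270,60:210].astype(int)
# ring is warmer (r>b) than the liner
m=((f[...,2]-f[...,0]>6)&(f[...,2]-f[...,0]<60)&(f[...,2]>150)).astype(np.uint8)
m[:19]=0; m[60:]=0; m[:,:80]=0; m[:,130:]=0
m=cv2.morphologyEx(m,cv2.MORPH_CLOSE,np.ones((3,3)))
c=max(cv2.findContours(m,0,1)[0],key=lambda x:cv2.boundingRect(x)[2]); (u,v),r=cv2.minEnclosingCircle(c)
x,y,W,H=cv2.boundingRect(c); print(u,v,r,(x,y,W,H),np.round(t(ray(a,60+u,130+v,.018)),4), "bbox centre",np.round(t(ray(a,60+x+W/2-.5,130+y+H/2-.5,.018)),4))
E
```

```text
100.29166412353516 36.91666793823242 17.416818618774414 (83, 22, 35, 33) [ 0.0714 -0.0817] bbox centre [ 0.0685 -0.0807]
```

The ring is now at (0.070, -0.081), which is inside with margin. Hand in.

```bash
python3 -c "
from h import *
print(ctrl.close_job())"
```

```text
the job is handed in; nothing more can be done
None
```

I handed the job in at about 29 s of the 72 s allowed: the butter dish is flush against the back wall with its lid on, and the garlic press and the small pale egg ring are flat inside in front of it, let go; the hand-in call returned no verdict.

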